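# Sort two craft rings and hold one under the hand press

## Robot

A 7-joint arm with a two-finger parallel gripper is mounted at the origin on the work surface. World frame = base frame: x ahead of the robot, y to its left, z up, the work surface at z = 0. Lengths are in mm, angles in rad, forces in N, time in s.
With the tool pointing down it reaches from about 350 to 900 mm from the base axis. Payload 7.2 kg.
Tool frame: the origin (TCP) lies at the very end of the fingers, on their centre line; the grasp point (between the pads) lies 19 mm behind it; y points along the fingers, x is the direction in which the jaws open and shut, and the axes are right-handed (so a half turn about y gives the same grasp; the last joint's range is limited). The gripper opens to 88 mm and grips with 3 to 60 N. Pads are 20 mm wide; open, the fingers measure 115 mm over their backs; the gripper's body (75 mm by 178 mm) begins 61 mm behind the grasp point.
Start: joints at [-0.068, 0.411, -0.013, 1.596, 0.006, 1.134, -0.082], TCP at [625.003, -0.011, 222.653] pointing down, gripper open.
Joint ranges: [-2.95, 2.95], [-0.29, 1.99], [-1.47, 1.44], [0.14, 2.54], [-1.03, 4.17], [0.13, 1.85], [-2.86, 2.86]. Speed limits (rad/s): [2.39, 2.39, 3.01, 3.01, 3.14, 3.14, 3.14].

## Interface

Orientations are given as a rotation vector (axis times angle).
In Python, from rig import move_ptp, line_to, set_joints, grip, pause, ik, observe, capture, IKError, job_done gives the robot as it stands. Calls block until the motion is done:
- move_ptp(position, orientation): joint-space move of the TCP to a pose.
- line_to(position, rot=None, speed=150, until_force=None): straight line of the TCP; rot=None keeps the orientation; speed is the mean speed in mm/s. With until_force (N) it stops when the force on the tool has changed by that much, and returns True; else False.
- set_joints(angles): joint-space move.
- grip(opening, force=None): opening from 0.0 (shut) to 1.0 (fully open); force is the grip in N (None keeps the last); returns when the fingers have stopped.
- pause(seconds).
- ik(position, orientation): joint angles nearest the present ones, or None.
- observe(): the state.
- capture(name): name is "scene" or "side" or "wrist"; returns a dict with "frame" (400x640x3 uint8, blue, green, red), "depth" (400x640 float32, mm along the optical axis (not along the pixel's ray), 0 where there is no reading), "fx", "fy", "cx", "cy" (pixels), "rvec" (rotation vector, rad) and "tvec" (3), from world to camera coordinates, as OpenCV has them. Camera axes: x right, y down, z forward; pixel columns grow to the right and rows downward; lengths in mm; the calibration is good to about 2 mm. A picture is of the moment at which its call begins.
A pose or a line that the arm cannot do raises IKError and nothing moves.
- job_done(): hands the job in, once; it reports no verdict.
The state is a dict: "t": time; "joints": joint angles; "joint_vel": joint speeds; "joint_efforts": joint torques, N m; "position": TCP position; "orientation": TCP orientation; "ft_force": force on the tool from outside, world axes, zero at the start; "ft_torque": the same for the moment, N m; "gripper_width": opening from 0.0 (shut) to 1.0 (fully open).
Only numpy, scipy, OpenCV 4.12 (cv2) and the standard library are available. Lean on these libraries where they do the work, as an engineer would, in place of code of your own. Each camera call takes 0.05 s, during which the arm holds its last target.

## Task

One of the two wooden rings has a hole that fits the steel pin of the green hand press: first slide that ring right down onto the pin and put the other one in the blue tray, letting go of both. Then flip the red catch up and over, clear of the lever, and only after that pull the press lever down until its pad presses firmly on the ring. Finish while still holding the lever down against its spring, and leave the other things on the table where they are.

Things in the scene. Friction and masses are not known exactly. Their poses are not given: they have to be found in the camera images.
- ring_wide: Turned wooden ring, outside 44 mm across, 40 mm tall, plain straight hole 26 mm across right through it: the one that fits the pin. 30-60 g. Stands on the table with the hole upright; origin at the centre of its underside, z up along the hole.
- ring_narrow: Same wooden ring (44 mm across, 40 mm tall) but with a 13 mm hole, too small for the pin. Origin at the centre of its underside, z up. The two rings swap places from run to run.
- tray: Blue open tray, 130 x 130 mm outside, 30 mm tall, walls and floor 5 mm, fixed to the table. Origin at the centre of its underside.
- press: Green hand press, fixed; place and yaw vary. Origin on the table under the pin; -x faces the robot. In its frame (mm): base plate x -70 to 130, y -50 to 115, 20 thick; steel pin 22 across, z 20 to 50, chamfered top; cheeks at x 90, y +-19, to z 90; dark catch post at x 98, y 90, 16 x 18, to z 120. The pin is open from above while the lever is up.
- pin_base (a point): Foot of the pin, on top of the press base (20 mm above the table): where the ring's underside comes to rest.
- catch (a joint): Red catch, hinge along the press's x at its x 82, y 90, z 120 mm. At 0 its bar (110 long, 10 thick) lies level from the hinge to the press's -y, across the front of the lever, and blocks it. Angle in rad, to 1.6: grows as the thumb tab is pushed to the press's +y and the bar swings up. Starts at 0 to 0.25, stays where left (1 N at the tab moves it). Lever is clear from 0.8.
- catch_tab (a point): Middle of the outer end of the catch's red thumb tab, which stands straight up from the hinge when the catch is at 0: 55 mm long from the hinge, 10 mm thick along the press's y, 20 mm wide along its x. Moves with the catch.
- lever (a joint): Lever, hinge along the press's y at its x 90, z 75 mm. Rad: 0 at rest, leaning 10 degrees back from upright; grows as the handle is pulled to the press's -x and down; 1.745 is level, pad flat on the ring; stop at 1.87. Springs back: 2 N at the handle starts it, 6 N keeps it level, 9 N presses the ring with 5 N. Arm 18 wide, 16 thick, at y 0; black pad 40 across, 90 mm from the hinge.
- lever_grip (a point): Grip point on the axis of the lever's black handle, a round bar 18 mm across along the press's y, from the arm's end out to y -95 mm; this point is at y -55 mm, 150 mm from the lever's hinge. Moves with the lever: about 223 mm above the table at rest, 75 mm when level.
- tape_roll: Roll of yellow tape lying flat, 90 mm across, 50 mm tall. Leave alone. Origin at the centre of its underside, as for all below.
- paint_pot: Green paint pot, 56 mm across, 70 mm tall. Leave alone.
- cord_reel: White reel, 84 mm across, 72 mm tall. Leave alone.
- glue_bottle: White glue bottle with an orange cap, 48 mm across, 130 mm tall. Leave alone.
- crayon_box: Small flat blue crayon box with an orange stripe, 50 x 75 x 20 mm. Leave alone.
- twine_cone: Brown twine cone, 110 mm across, 134 mm tall. Leave alone.
Not all that is in view belongs to the job. What is shaped like the ring_wide but purple is not meant.

How it is judged (in metres and radians):
On the way, in this order (a step that is already met when the one before it is completed fails the run):
1. the ring that fits is fully down on the pin, the other lies in the tray, both let go, the catch still across the lever (horizontal distance between ring_wide and pin_base below 0.006 m and ((angle between ring_wide's own z axis and vertical below 0.15 rad and z of ring_wide in the frame of pin_base below 0.006 m) or (angle between ring_wide's own z axis and vertical above 2.99 rad and z of ring_wide in the frame of pin_base below 0.046 m)) and contact force between the fingers and ring_wide below 0.1 N and contact force between the fingers and ring_narrow below 0.1 N and linear speed of ring_narrow below 0.03 m/s and value of joint catch below 0.5 rad and x of ring_narrow in the frame of tray between -0.062 and 0.062 m and y of ring_narrow in the frame of tray between -0.062 and 0.062 m and (z of ring_narrow in the frame of tray below 0.03 m or (angle between ring_narrow's own z axis and vertical above 2.9 rad and z of ring_narrow in the frame of tray below 0.055 m))), for 0.2 s.
2. the catch is flipped clear while the lever is still up (value of joint catch above 0.8 rad and value of joint lever below 0.3 rad), for 0.1 s.
3. the lever is down with its pad pressing on the ring, held by the robot (value of joint catch above 0.8 rad and value of joint lever above 1.66 rad and contact force between lever and ring_wide above 4 N and contact force between any of the fingers, the arm and lever above 2 N), for 0.3 s.
At the end, for the whole second after the job is handed in: For the last second: the wide-holed ring fully down on the pin (within 6 mm), the narrow one in the tray, fingers off both; catch open beyond 0.8 rad; lever beyond 1.66 rad, pressing the ring with over 4 N, and the robot pushing on the lever with over 2 N (all of step 3 and horizontal distance between ring_wide and pin_base below 0.006 m and ((angle between ring_wide's own z axis and vertical below 0.15 rad and z of ring_wide in the frame of pin_base below 0.006 m) or (angle between ring_wide's own z axis and vertical above 2.99 rad and z of ring_wide in the frame of pin_base below 0.046 m)) and contact force between the fingers and ring_wide below 0.1 N and contact force between the fingers and ring_narrow below 0.1 N and linear speed of ring_narrow below 0.03 m/s and x of ring_narrow in the frame of tray between -0.062 and 0.062 m and y of ring_narrow in the frame of tray between -0.062 and 0.062 m and (z of ring_narrow in the frame of tray below 0.03 m or (angle between ring_narrow's own z axis and vertical above 2.9 rad and z of ring_narrow in the frame of tray below 0.055 m))); the arm keeps its last pose, push and grip.
It fails at once if the lever is forced past the closed catch (value of joint lever above 0.3 rad and value of joint catch below 0.5 rad).
It fails at once if something else on the table (tape, pot, reel, bottle, crayon box, twine) is pushed away by more than 30 mm (distance of any of tape_roll, paint_pot, cord_reel, glue_bottle, crayon_box, twine_cone from where it was at the start of the episode above 0.03 m).
It also fails if it takes over 72 s, if anything falls off the work surface, if the arm or the gripper's body presses on something with over 40 N, if the wrist force passes 120 N, or if a joint passes its speed limit or range.

## Working session

There is one attempt and no reset: what is moved stays moved. The work goes in short steps, each a Python script; the robot and the scene stay as the last script left them, time stands still between calls to the robot, and variables do not carry over. Pictures are saved under pics/ and viewed, and the job is handed in when it is done.

```bash
ls; mkdir -p pics
cat > h.py <<'E'
import numpy as np, cv2, pickle
from rig import *
def cap(n,tag):
    c=capture(n); cv2.imwrite(f'pics/{tag}.png',c['frame']); pickle.dump(c,open(f'pics/{tag}.pkl','wb')); return c
def load(tag): return pickle.load(open(f'pics/{tag}.pkl','rb'))
def RT(c): return cv2.Rodrigues(np.array(c['rvec'],float))[0], np.array(c['tvec'],float).reshape(3)
def cloud(c):
    R,t=RT(c); d=c['depth']; v,u=np.indices(d.shape)
    P=np.stack([(u-c['cx'])/c['fx']*d,(v-c['cy'])/c['fy']*d,d],-1)
    W=(P-t)@R; W[d<=0]=np.nan; return W
def ray(c,u,v,z):
    R,t=RT(c); o=-R.T@t; d=R.T@np.array([(u-c['cx'])/c['fx'],(v-c['cy'])/c['fy'],1]); return o+d*(z-o[2])/d[2]
def proj(c,p):
    R,t=RT(c); q=R@np.asarray(p,float)+t; return np.array([q[0]/q[2]*c['fx']+c['cx'],q[1]/q[2]*c['fy']+c['cy']])
E
python3 - <<'E'
from h import *
for n in('scene','side','wrist'):
    c=cap(n,n+'0'); R,t=RT(c); print(n,-R.T@t,R[2],c['fx'])
print(observe())
E
```

```text
pics
scene [1270.23666789   98.12947879  961.81717084] [-0.65124548 -0.07338688 -0.75531033] 433.6327114936406
side [123.35932544 587.85203349 874.88575215] [ 0.44858469 -0.53603536 -0.71514885] 382.13549294567684
wrist [625.24364928  67.98466394 382.78467502] [-0.00177762 -0.24466165 -0.96960689] 302.22223905343577
{'t': 0.15, 'joints': array([-0.06821597,  0.41173898, -0.01272362,  1.59680302,  0.00559734,
        1.13428435, -0.08221325]), 'joint_vel': array([ 0.00187836, -0.00227111,  0.00019429, -0.00381335, -0.00249617,
       -0.00075934, -0.00017871]), 'joint_efforts': array([ 1.23447033e-03, -5.88331139e+01,  6.41932636e-01, -2.91289848e+01,
       -5.37989591e-02,  1.57438387e-02,  1.06989046e-04]), 'position': array([ 6.24637639e+02, -1.37371543e-02,  2.22007938e+02]), 'orientation': array([-1.57087232e+00,  9.11138704e-04,  9.67114239e-04]), 'ft_force': array([ 0.37402506, -1.01918726,  0.10610539]), 'ft_torque': array([ 0.02890682,  0.00435396, -0.00306714]), 'gripper_width': 1.002284030681841}
```

View pics/scene0.png

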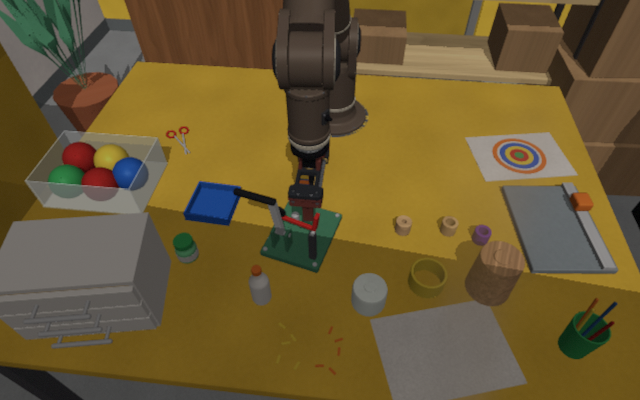

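View pics/side0.png

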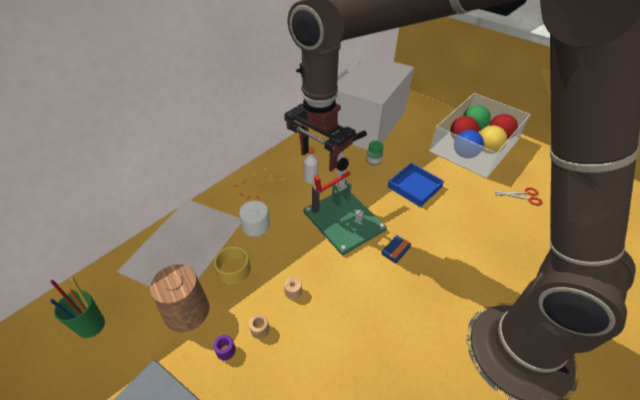

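View pics/wrist0.png

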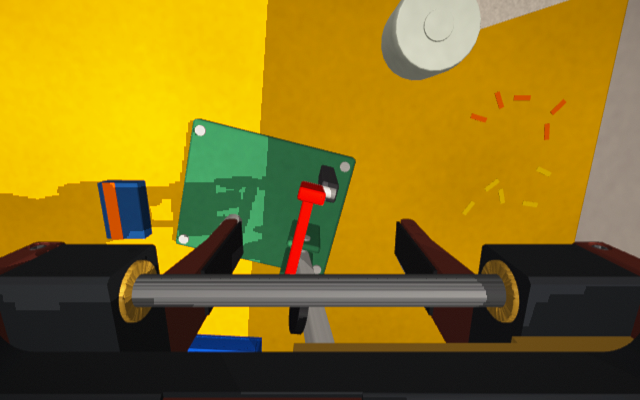

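Candidates for the rings, scene view: wooden at (403,226) and (449,227), with the purple look-alike at (482,235). The side view shows the same three at (293,288), (260,326) and (224,348). Next I'll locate them and take a close crop.

Run:
```python
from h import *
s=load('scene0'); d=load('side0')
W=cloud(s); V=cloud(d)
for c,(W_,pts) in {'s':(W,[(403,218),(403,226),(449,227),(449,220),(482,235),(213,205),(370,292),(428,275),(495,260),(186,247),(260,285),(312,240)]),'d':(V,[(293,288),(260,326),(359,215),(415,185),(397,248),(319,184)])}.items():
    for u,v in pts: print(c,u,v,W_[v,u].round(0))
a=s['frame'][200:255,380:505]; b=d['frame'][270:365,205:310]
a=cv2.resize(a,None,fx=6,fy=6,interpolation=3);b=cv2.resize(b,None,fx=5,fy=5,interpolation=3)
cv2.imwrite('pics/cropa.png',a);cv2.imwrite('pics/cropb.png',b)
cv2.imwrite('pics/cropp.png',cv2.resize(s['frame'][170:280,200:360],None,fx=5,fy=5,interpolation=3))
cv2.imwrite('pics/cropq.png',cv2.resize(d['frame'][140:260,280:440],None,fx=5,fy=5,interpolation=3))
```

```text
s 403 218 [491. 235.  39.]
s 403 226 [523. 234.  44.]
s 449 227 [509. 358.  38.]
s 449 220 [477. 363.  30.]
s 482 235 [528. 443.  40.]
s 213 205 [ 472. -314.    4.]
s 370 292 [749. 151.  69.]
s 428 275 [644. 302.   1.]
s 495 260 [673. 428. 133.]
s 186 247 [ 669. -317.   66.]
s 260 285 [ 768. -104.   86.]
s 312 240 [640.   2. 104.]
d 293 288 [492. 246.  40.]
d 260 326 [497. 357.   1.]
d 359 215 [512. -54.  44.]
d 415 185 [ 471. -312.    7.]
d 397 248 [371. -45.  19.]
d 319 184 [609.  15. 157.]
```

View pics/cropa.png

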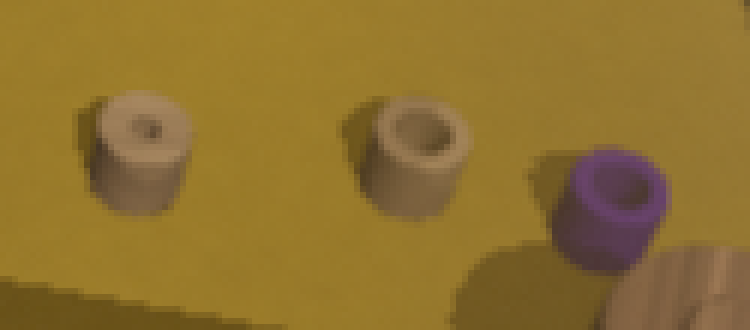

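View pics/cropb.png

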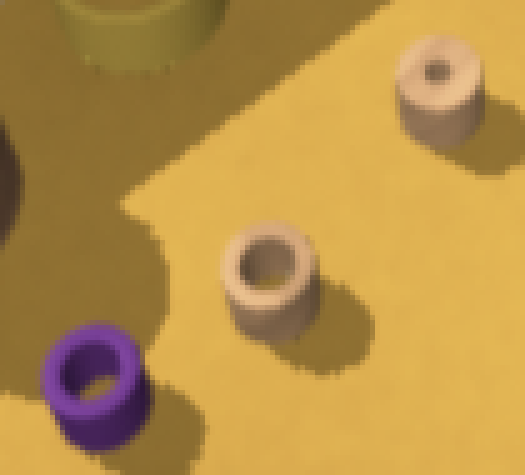

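View pics/cropp.png

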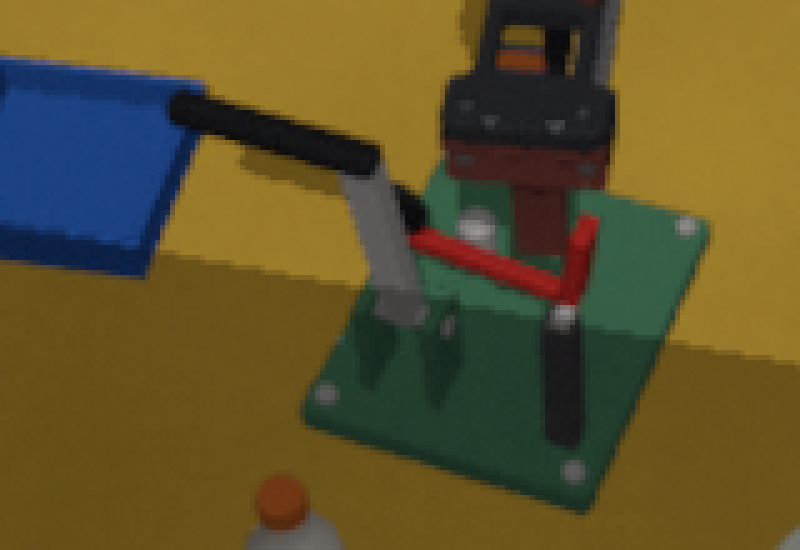

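View pics/cropq.png

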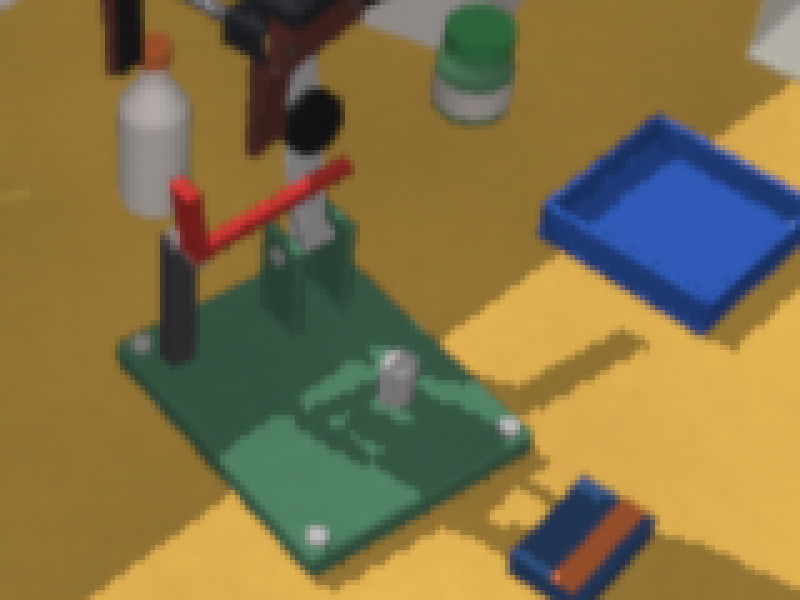

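The wide-hole ring is the one at scene (449,227), and the narrow one is at (403,226). The purple ring at (482,235) is the decoy. Next: wrist views of the press and rings.

Run:
```python
from h import *
o=[-np.pi/2,0,0]
move_ptp([560,-130,300],o); pause(.2); cap('wrist','wp'); print(observe()['t'])
move_ptp([500,200,230],o); pause(.2); cap('wrist','wr'); cap('side','side1'); cap('scene','scene1')
print(observe()['t'])
```

```text
1.1
2.7417
```

View pics/wp.png

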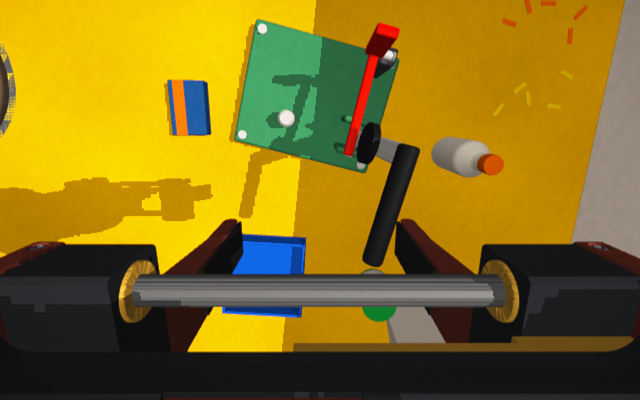

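View pics/wr.png

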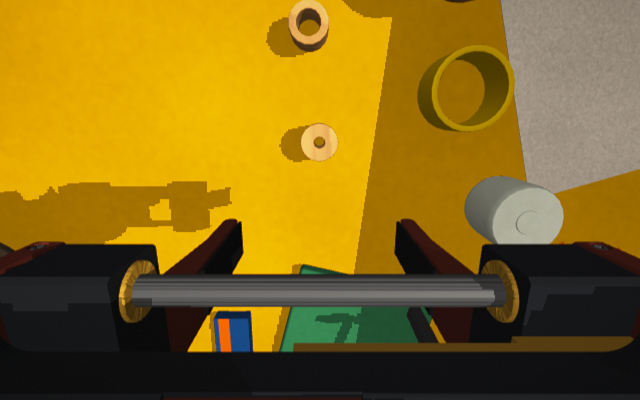

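View pics/scene1.png

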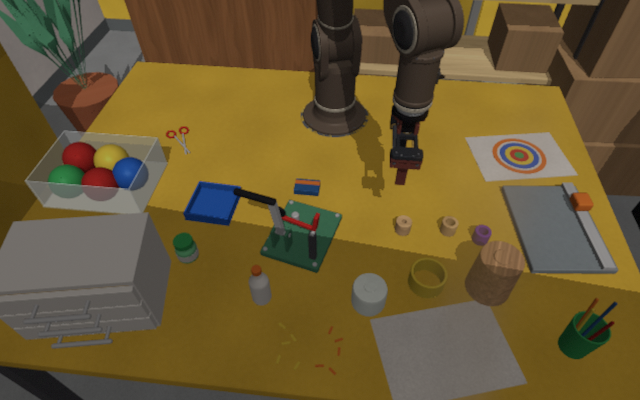

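Run:
```python
from h import *
c=load('wr'); W=cloud(c)
for n,(u,v) in dict(wide=(308,25),narrow=(319,142)).items():
    sub=np.zeros(W.shape[:2],bool); sub[max(0,v-30):v+30,u-30:u+30]=1
    z=W[...,2]; m=sub&(z>33)&(z<48)
    p=W[m]; (x,y),r=cv2.minEnclosingCircle(p[:,:2].astype(np.float32)); print(n,'depth',x,y,r,np.median(p[:,2]),m.sum())
    # colour: top-face mask by brightness
    vv,uu=np.nonzero(m); (a,b),r=cv2.minEnclosingCircle(np.stack([uu,vv],1).astype(np.float32))
    print('  px',a,b,r,ray(c,a,b,40))
for tag in('side1','scene1'):
    c2=load(tag); W2=cloud(c2); z=W2[...,2]
    for n,xy in dict(wide=(497,358),narrow=(507,236)).items():
        m=(z>37)&(z<46)&(np.hypot(W2[...,0]-xy[0],W2[...,1]-xy[1])<45)
        p=W2[m]; 
        if len(p)>5: print(tag,n,p.mean(0),len(p), cv2.minEnclosingCircle(p[:,:2].astype(np.float32)))
# pin and plate
c=load('wp'); W=cloud(c); f=c['frame']; hsv=cv2.cvtColor(f,cv2.COLOR_BGR2HSV)
def pc(W,m): 
    p=W[m]; return p
z=W[...,2]; vv,uu=np.indices(z.shape)
m=(hsv[...,1]<60)&(hsv[...,2]>100)&(np.hypot(uu-286,vv-118)<16)
n,l,st,ce=cv2.connectedComponentsWithStats(m.astype(np.uint8)); i=1+np.argmax(st[1:,4])
print('pin blob',st[i],ce[i],ray(c,*ce[i],50)); 
m=(z>44)&(z<56)&(np.hypot(uu-286,vv-118)<18); p=W[m]; print('pin depth',p.mean(0),np.median(p[:,2]),cv2.minEnclosingCircle(p[:,:2].astype(np.float32)))
g=(cv2.inRange(hsv,(60,80,20),(95,255,255))>0)&(z>15)&(z<25)
p=W[g]; print('plate z',np.median(p[:,2])); rect=cv2.minAreaRect(p[:,:2].astype(np.float32)); print(rect, cv2.boxPoints(rect))
print('blue', )
b=(cv2.inRange(hsv,(105,150,60),(125,255,255))>0)&(vv>200); p=W[b]; q=p[p[:,2]>24]; rect=cv2.minAreaRect(q[:,:2].astype(np.float32)); print('tray',rect)
c2=load('scene1');W2=cloud(c2);h2=cv2.cvtColor(c2['frame'],cv2.COLOR_BGR2HSV); b=(cv2.inRange(h2,(105,150,40),(125,255,255))>0); b[:170]=0;b[230:]=0;b[:,:180]=0;b[:,275:]=0; p=W2[b]; q=p[p[:,2]>22]; print('tray',cv2.minAreaRect(q[:,:2].astype(np.float32)),cv2.minAreaRect(p[:,:2].astype(np.float32)))
cv2.imwrite('pics/pincrop.png',cv2.resize(f[0:180,220:420],None,fx=4,fy=3.3,interpolation=2))
```

```text
wide depth 490.8550109863281 364.662841796875 21.884584426879883 38.61874753123617 1007
  px 308.0 22.27777862548828 23.071712493896484 [490.78749949 363.66678826  40.        ]
narrow depth 501.5733947753906 239.48793029785156 21.841894149780273 38.612477387630584 1021
  px 318.9045104980469 141.6962890625 18.949506759643555 [501.74160835 239.93277807  40.        ]
side1 wide [489.63454992 363.79141242  39.7741951 ] 181 ((490.11016845703125, 363.80340576171875), 21.900514602661133)
side1 narrow [500.68274753 238.17246927  40.04425796] 188 ((501.4914245605469, 238.05319213867188), 22.08966827392578)
scene1 wide [490.8229063  363.25931455  39.64957662] 110 ((489.982421875, 362.05804443359375), 22.689729690551758)
scene1 narrow [501.99191208 237.67265718  40.15800121] 144 ((500.265625, 237.38279724121094), 23.351673126220703)
pin blob [278 110  17  17 232] [286.08189655 117.79741379] [517.60835768 -60.05178743  50.        ]
pin depth [516.78197498 -59.79183909  47.96228438] 48.111761029216396 ((516.5022583007812, -60.02703094482422), 10.666825294494629)
plate z 18.7618917490463
((553.378662109375, -36.28260040283203), (162.1317901611328, 197.4420928955078), 75.76972198486328) [[ 437.75925   -90.59346 ]
 [ 629.1429   -139.12862 ]
 [ 668.99805    18.02826 ]
 [ 477.61444    66.563416]]
blue
tray ((479.4415283203125, -233.30625915527344), (283.7304382324219, 128.4547119140625), 84.7039794921875)
tray ((491.3341369628906, -264.7454833984375), (257.53973388671875, 156.22946166992188), 68.41868591308594) ((536.0267944335938, -304.62164306640625), (284.3586120605469, 95.78404235839844), 44.60524368286133)
```

```bash
cat >> h.py <<'E'
from scipy.spatial.transform import Rotation as Ro
YAW=np.deg2rad(-14.23); PIN=np.array([517.0,-60.0])
def down(a): return (Ro.from_euler('z',a)*Ro.from_euler('x',-np.pi/2)).as_rotvec()
DN=down(YAW+np.pi/2)   # jaws along press y, tool z to press -x
def pw(x,y,z):
    c,s=np.cos(YAW),np.sin(YAW); return np.array([PIN[0]+c*x-s*y,PIN[1]+s*x+c*y,z])
E
python3 - <<'E'
from h import *
grip(0.75,20)
A=np.array([490.6,363.8])
move_ptp([*A,110],DN); print(observe()['joints'].round(2))
line_to([*A,12],speed=120); print(observe()['position'])
grip(0.0,20); print(observe()['gripper_width']*88)
line_to([*A,150],speed=150); pause(.1); cap('wrist','held')
s=observe();print(s['t'],s['gripper_width']*88,s['ft_force'])
E
```

```text
[-0.42  0.54 -0.4   1.72  0.25  0.93  0.39]
[491.07507244 364.15232665  12.76097427]
44.375492342443096
6.825 44.3958642821455 [ 1.52315887 -0.75453187 -0.29390123]
```

View pics/held.png

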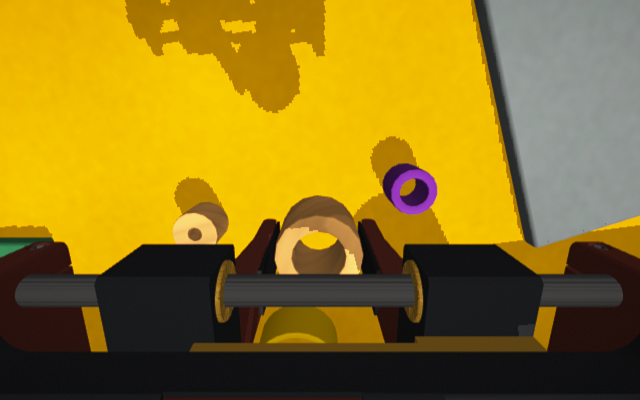

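The wide ring is held upright between the fingers at (318,238), with its hole open. The narrow ring stays at (197,230) and the purple one at (410,188). Now the pin.

Run:
```python
from h import *
c=load('held'); W=cloud(c); z=W[...,2]
vv,uu=np.indices(z.shape)
m=(z>172)&(z<181)&(uu>265)&(uu<365)&(vv<275); p=W[m]
print('held top',len(p),np.median(p[:,2]))
# circle fit to outer rim: least squares with r fixed 22 on extremes
P=p[:,:2]; h=cv2.convexHull(P.astype(np.float32))[:,0]; 
from scipy.optimize import least_squares
r=least_squares(lambda q:np.hypot(*(P-q).T).clip(22)-22+ (13-np.hypot(*(P-q).T)).clip(0),P.mean(0)); print(r.x, r.cost)
move_ptp([*PIN,150],DN); pause(.1); cap('wrist','overpin'); cap('side','overpin_s');print(observe()['position'],observe()['t'])
```

```text
held top 2893 174.84347533373588
[488.6150128  364.29717761] 267.0492310719696
[517.2378652  -58.92146066 149.96368886] 8.5917
```

View pics/overpin.png

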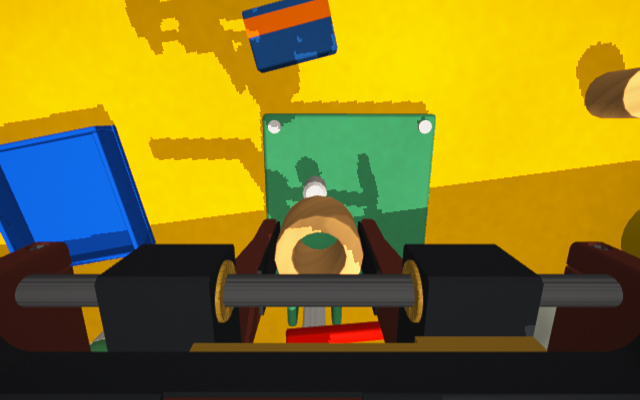

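View pics/overpin_s.png

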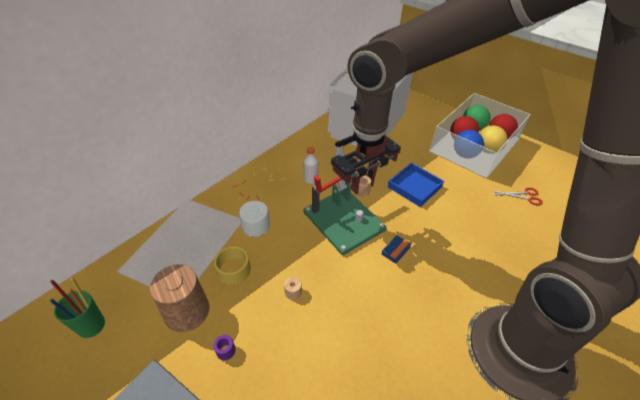

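The ring hangs above the press with the pin's tip at (315,190), in line with the ring. I'll re-measure the pin and lower slowly.

Run:
```python
from h import *
c=load('overpin'); W=cloud(c); z=W[...,2]; vv,uu=np.indices(z.shape)
m=(z>45)&(z<54)&(np.hypot(uu-315,vv-188)<18); p=W[m]; print('pin',p.mean(0),len(p),cv2.minEnclosingCircle(p[:,:2].astype(np.float32)))
print(ray(c,315.5,190,50))
f=c['frame']; cv2.imwrite('pics/oc.png',cv2.resize(f[170:280,260:380],None,fx=6,fy=5,interpolation=2))
s=observe(); print(s['position'],s['t'],s['ft_force'])
m=(z>165)&(z<185)&(uu>270)&(uu<365)&(vv<275);q=W[m];print(np.percentile(q[:,2],[5,25,50,75,95]))
t=q[q[:,2]>np.percentile(q[:,2],50)-2]; R=Ro.from_euler('z',YAW).as_matrix()[:2,:2]; L=(t[:,:2]-s['position'][:2])@R
print('held ring extents rel TCP in press axes',L.min(0),L.max(0))
```

```text
pin [512.59228646 -59.86872684  48.00542617] 286 ((515.96044921875, -60.424278259277344), 10.636041641235352)
[513.2314137  -58.63105818  50.        ]
[517.2378652  -58.92146066 149.96368886] 8.5917 [-0.67369009 -0.68116861  0.22697458]
[166.92557228 173.90426789 175.79636972 176.45254963 177.21226004]
held ring extents rel TCP in press axes [-22.8870968  -21.09195635] [ 9.05664491 24.00706818]
```

View pics/oc.png

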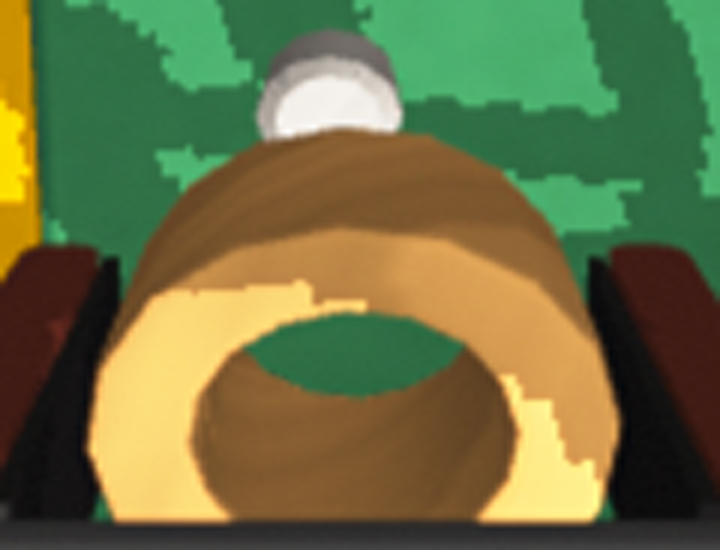

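Run:
```python
from h import *
pause(.3); s=observe(); print(s['position'],s['t'], s['orientation'], DN)
c=cap('wrist','overpin2'); W=cloud(c); z=W[...,2]; vv,uu=np.indices(z.shape)
hsv=cv2.cvtColor(c['frame'],cv2.COLOR_BGR2HSV)
wood=(hsv[...,0]>8)&(hsv[...,0]<24)&(hsv[...,1]>60)&(hsv[...,2]>60)&(uu>265)&(uu<370)&(vv>190)&(vv<274)
R=Ro.from_euler('z',YAW).as_matrix()[:2,:2]
top=wood&(z>173.5)
L=(W[top][:,:2]-s['position'][:2])@R
print(L.min(0),L.max(0),top.sum())
for r in range(240,274,6):
    k=np.nonzero(top[r])[0]
    if len(k): print(r,k.min(),k.max(),(k.min()+k.max())/2)
print(c['cx'],c['cy'])
w=(hsv[...,1]<70)&(hsv[...,2]>90)&(np.hypot(uu-315,vv-188)<18)
for r in range(176,200,3):
    k=np.nonzero(w[r])[0]
    if len(k): print('pin',r,k.min(),k.max(),(k.min()+k.max())/2)
m=(z>45)&(z<54)&(np.hypot(uu-315,vv-188)<18);print(cv2.minEnclosingCircle(((W[m][:,:2]-s['position'][:2])@R).astype(np.float32)))
```

```text
[517.04671753 -59.8585646  149.97658698] 8.8917 [-1.3163912  -1.02450279  1.02451189] [-1.31650101 -1.02431465  1.02431465]
[-22.43013827 -20.67556784] [ 9.06520292 23.22441094] 2461
240 277 360 318.5
246 276 361 318.5
252 275 362 318.5
258 274 362 318.0
264 276 361 318.5
270 278 359 318.5
318.48736124513374 193.76283042047163
pin 176 314 319 316.5
pin 179 309 323 316.0
pin 182 309 325 317.0
pin 185 307 326 316.5
pin 188 305 327 316.0
pin 191 305 328 316.5
pin 194 304 328 316.0
pin 197 305 308 306.5
((-1.3981424570083618, -0.9993829727172852), 10.619205474853516)
```

```bash
sed -i 's/PIN=np.array(\[517.0,-60.0\])/PIN=np.array([515.7,-60.8])/' h.py
python3 - <<'E'
from h import *
line_to([*PIN,80],speed=120); pause(.2)
r=line_to([*PIN,33],speed=35,until_force=8); s=observe(); print(r,s['position'],s['ft_force'],s['t'])
cap('side','ins_s');cap('wrist','ins_w')
E
```

```text
False [515.85905893 -60.81603971  33.21664519] [-0.3447058   0.22236445 -0.62325276] 11.3667
```

Run:
```python
from h import *
for t in('side1','scene1','overpin','wp'):
    c=load(t);W=cloud(c);h=cv2.cvtColor(c['frame'],cv2.COLOR_BGR2HSV); z=W[...,2]
    b=(cv2.inRange(h,(105,150,40),(125,255,255))>0)&(W[...,1]<-220)&(W[...,1]>-420)&(W[...,0]>370)&(W[...,0]<590)&(z>22)&(z<40)
    p=W[b]; print(t,b.sum(),cv2.minAreaRect(p[:,:2].astype(np.float32)))
grip(0.72); line_to([*PIN,140],speed=200); 
N=[501.3,238.6]
move_ptp([*N,110],DN); cap('side','pinned_s'); line_to([*N,12],speed=120); grip(0,20); print(observe()['gripper_width']*88); line_to([*N,150],speed=200); s=observe(); print(s['t'],s['gripper_width']*88)
c=load('pinned_s'); cv2.imwrite('pics/pc.png',cv2.resize(c['frame'][140:310,250:440],None,fx=4,fy=3.5,interpolation=3))
W=cloud(c);z=W[...,2];m=(z>57)&(z<66)&(np.hypot(W[...,0]-PIN[0],W[...,1]-PIN[1])<35);p=W[m];print(len(p),np.median(p[:,2]),cv2.minEnclosingCircle(p[:,:2].astype(np.float32)))
```

```text
side1 235 ((469.21722412109375, -308.35589599609375), (132.6765594482422, 128.00103759765625), 86.4979019165039)
scene1 337 ((471.68206787109375, -310.49609375), (130.79910278320312, 131.42042541503906), 86.32435607910156)
overpin 2312 ((470.4515686035156, -309.108154296875), (131.6818084716797, 128.5945281982422), 86.45409393310547)
wp 694 ((470.9141845703125, -308.5108947753906), (130.64053344726562, 128.734375), 86.38231658935547)
43.13482510567467
16.125 42.5699552840405
90 60.07136556117758 ((515.2523193359375, -59.20824432373047), 22.192733764648438)
```

View pics/pc.png

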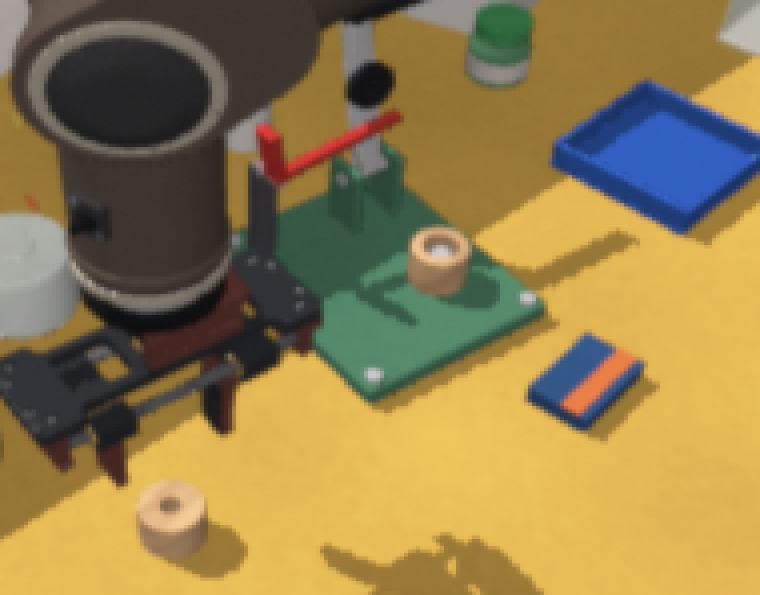

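The wide ring is down on the pin: crop (440,260), top at z 60, steel visible in the hole. The narrow ring goes to the tray now.

Run:
```python
from h import *
T=[470.5,-309.3]
move_ptp([*T,150],DN); print(observe()['gripper_width']*88)
r=line_to([*T,18.5],speed=110,until_force=8); print(r,observe()['position'])
grip(0.7); line_to([*T,170],speed=250); pause(.1)
cap('wrist','tray_w'); c=cap('scene','tray_s'); c2=cap('side','tray_d'); print(observe()['t'])
cv2.imwrite('pics/ts.png',cv2.resize(c['frame'][150:290,170:360],None,fx=4,fy=4,interpolation=3))
```

```text
42.77885537723625
False [ 470.97179201 -309.60490775   19.16248037]
20.975
```

View pics/ts.png

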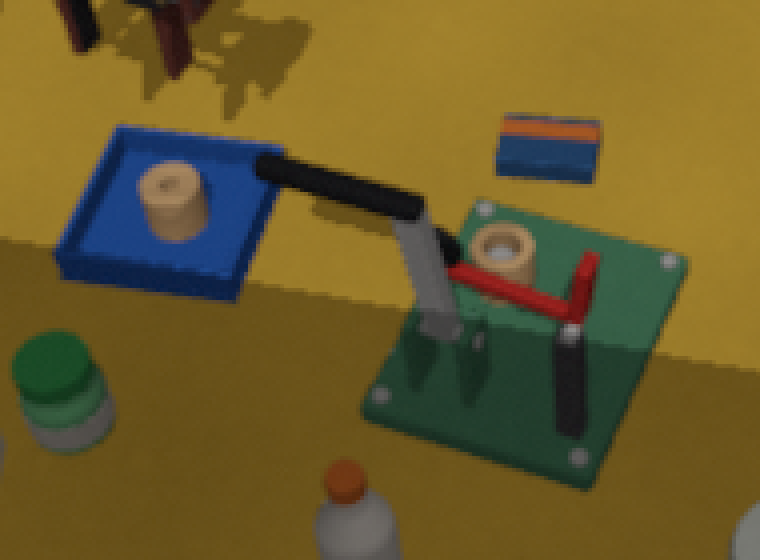

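View pics/tray_d.png

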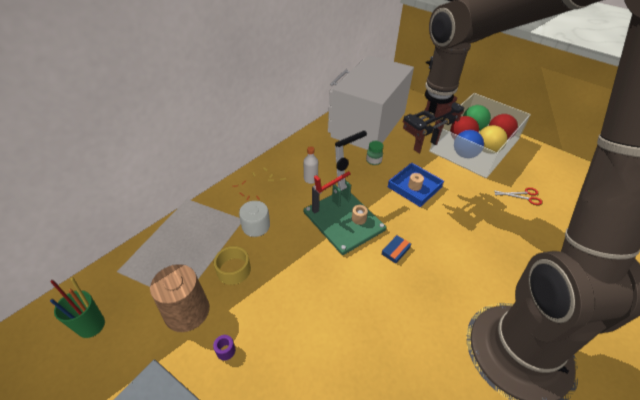

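Both rings are placed: the wide one on the pin at crop (500,250), the narrow one upright in the tray at (173,200). The catch is still across the lever, at near 0. Next I'll check reach for the catch push with the tool tilted forward, and for the lever arc.

```bash
cat >> h.py <<'E'
def tilt(t):
    R=np.array([[0,np.sin(t),-np.cos(t)],[1,0,0],[0,-np.cos(t),-np.sin(t)]])
    return (Ro.from_euler('z',YAW)*Ro.from_matrix(R)).as_rotvec()
TL=tilt(np.deg2rad(40))
def hp(th):  # lever grip point in world (press frame radius 150)
    a=th-np.deg2rad(10); return pw(90-150*np.sin(a),-55,75+150*np.cos(a))
E
python3 - <<'E'
from h import *
for p in [(-60,30,240),(60,45,175),(82,45,150),(82,110,150)]: 
    j=ik(pw(*p),TL); print(p,pw(*p).round(), None if j is None else np.round(j,2))
for a in(YAW,YAW+np.pi,YAW-np.pi):
  print(a)
  for th in (0,.5,1,1.4,1.745,1.85):
    p=hp(th)-[0,0,19]; j=ik(p,down(a)); print(th,p.round(), None if j is None else np.round(j,2))
c=load('tray_d');W=cloud(c);h=cv2.cvtColor(c['frame'],cv2.COLOR_BGR2HSV)
m=(cv2.inRange(h,(0,180,90),(8,255,255))>0)&(W[...,2]>90)&(W[...,2]<200);m[:170]=0;m[210:]=0;m[:,:300]=0;m[:,370:]=0
P=W[m]; R=Ro.from_euler('z',YAW).as_matrix(); L=(P-[*PIN,0])@R
for k in np.argsort(L[:,1])[::max(1,len(L)//18)]: print(L[k].round(0))
E
```

```text
(-60, 30, 240) [465. -17. 240.] [ 0.97 -0.28 -1.06  2.42  0.05  0.2   1.12]
(60, 45, 175) [585. -32. 175.] [ 0.05  0.18 -0.27  2.32  1.56  0.33 -0.33]
(82, 45, 150) [606. -37. 150.] [-0.55  0.26  0.43  2.33  2.01  0.17 -0.8 ]
(82, 110, 150) [622.  26. 150.] [-0.42  0.28  0.11  2.26  1.6   0.32 -0.5 ]
-0.2483603525587931
0 [ 615. -143.  204.] [ 0.15  0.44  0.    1.6  -0.    1.1  -0.1 ]
0.5 [ 543. -124.  198.] [ 0.17  0.32 -0.04  1.79  0.01  1.03 -0.12]
1 [ 483. -109.  158.] [ 0.17  0.27 -0.06  1.98  0.02  0.9  -0.14]
1.4 [ 453. -102.  107.] [ 0.16  0.29 -0.05  2.1   0.02  0.76 -0.15]
1.745 [444. -99.  56.] [ 0.13  0.36 -0.02  2.16  0.01  0.62 -0.15]
1.85 [ 445. -100.   40.] [ 0.12  0.39 -0.01  2.17  0.01  0.58 -0.14]
2.893232301031
0 [ 615. -143.  204.] [ 0.59  0.51 -0.63  1.57  0.32  1.16  2.78]
0.5 [ 543. -124.  198.] [ 0.64  0.39 -0.64  1.76  0.26  1.08  2.79]
1 [ 483. -109.  158.] [ 0.66  0.34 -0.65  1.95  0.25  0.94  2.78]
1.4 [ 453. -102.  107.] [ 0.65  0.36 -0.64  2.07  0.3   0.81  2.73]
1.745 [444. -99.  56.] [ 0.61  0.43 -0.6   2.13  0.38  0.69  2.64]
1.85 [ 445. -100.   40.] [ 0.59  0.46 -0.58  2.14  0.41  0.66  2.62]
-3.3899530061485863
0 [ 615. -143.  204.] [ 0.59  0.51 -0.63  1.57  0.32  1.16  2.78]
0.5 [ 543. -124.  198.] [ 0.64  0.39 -0.64  1.76  0.26  1.08  2.79]
1 [ 483. -109.  158.] [ 0.66  0.34 -0.65  1.95  0.25  0.94  2.78]
1.4 [ 453. -102.  107.] [ 0.65  0.36 -0.64  2.07  0.3   0.81  2.73]
1.745 [444. -99.  56.] [ 0.61  0.43 -0.6   2.13  0.38  0.69  2.64]
1.85 [ 445. -100.   40.] [ 0.59  0.46 -0.58  2.14  0.41  0.66  2.62]
[ 80. -16. 134.]
[ 78.  -6. 136.]
[ 80.   2. 135.]
[ 77.  15. 132.]
[ 82.  26. 134.]
[ 82.  33. 134.]
[ 77.  40. 126.]
[ 79.  49. 125.]
[ 80.  56. 124.]
[ 80.  63. 124.]
[ 84.  70. 129.]
[ 80.  76. 120.]
[ 74.  88. 143.]
[ 73.  92. 134.]
[ 75.  94. 157.]
[ 77.  95. 132.]
[ 90.  97. 146.]
[ 79.  98. 144.]
[ 87.  99. 164.]
[ 75. 100. 171.]
```

Tilting works near the joint limits. A vertical tool with the home-like yaw clears the lever if it comes down at press y≈67, so I'll use that.

Run:
```python
from h import *
V=down(YAW)
line_to([470.5,-309.3,290],speed=250); grip(0.0,20)
move_ptp(pw(82,66,280),V); line_to(pw(82,66,147),speed=180); pause(.1)
print(observe()['position'],pw(82,66,147)); c=cap('side','c1'); cap('scene','c1s')
r=line_to(pw(82,112,147),speed=60,until_force=12); s=observe(); print(r,s['position'],s['ft_force'],s['t'])
cap('scene','c2s');c=cap('side','c2')
cv2.imwrite('pics/c2c.png',cv2.resize(c['frame'][100:260,260:440],None,fx=4,fy=3.7,interpolation=3))
```

```text
[612.28747179 -16.97673212 148.4396166 ] [611.40776237 -16.98191901 147.        ]
False [622.73311136  27.79718384 146.9620545 ] [-0.37691814 -0.14784537  0.12129612] 26.4667
```

View pics/c2c.png

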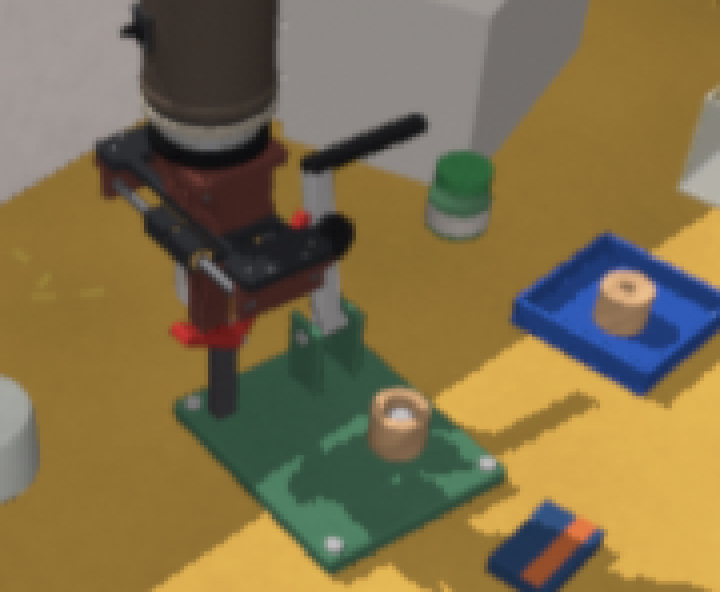

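View pics/c2s.png

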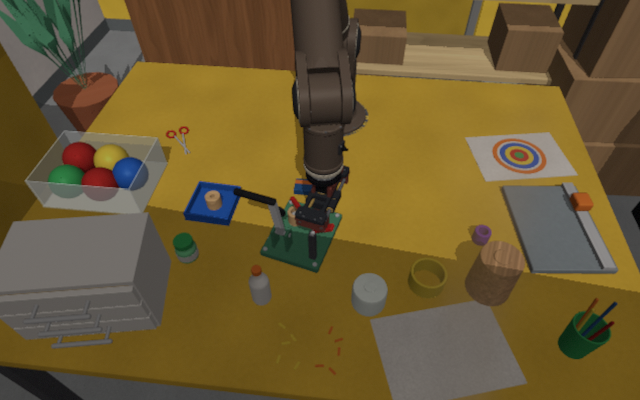

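The tab has swung to +y (crop (200,335)). Now I retreat, verify the catch angle and measure the handle.

Run:
```python
from h import *
V=down(YAW); R=Ro.from_euler('z',YAW).as_matrix()
line_to(pw(82,110,290),speed=250)
move_ptp(hp(0)+[0,0,100],V); grip(0.6,50); pause(.1)
a=cap('side','h1'); b=cap('scene','h1s'); w=cap('wrist','h1w'); s=observe(); print(s['t'],s['position'])
cv2.imwrite('pics/h1c.png',cv2.resize(a['frame'][60:250,260:440],None,fx=4,fy=3.1,interpolation=3))
for t,c in(('side',a),('scene',b),('wrist',w)):
    W=cloud(c); h=cv2.cvtColor(c['frame'],cv2.COLOR_BGR2HSV); L=(W-[*PIN,0])@R
    m=(cv2.inRange(h,(0,170,60),(8,255,255))>0)&(abs(L[...,0]-82)<25)&(abs(L[...,1]-70)<110)&(L[...,2]>100)&(L[...,2]<250)
    q=L[m]; 
    if len(q): print(t,'red',len(q),'ymin',q[q[:,1].argmin()].round(),'ymax',q[q[:,1].argmax()].round(),'zmax',q[q[:,2].argmax()].round())
    m=(h[...,2]<60)&(abs(L[...,0]-116)<35)&(L[...,1]<-15)&(L[...,1]>-105)&(L[...,2]>205)&(L[...,2]<245)
    q=L[m]; 
    if len(q)>10: print(t,'handle',len(q),np.percentile(q,[2,50,98],axis=0).round(0).tolist())
```

```text
29.2 [ 614.68207159 -142.66260675  322.72482234]
side red 226 ymin [ 80.  35. 210.] ymax [ 86. 139. 145.] zmax [ 82.  37. 217.]
side handle 115 [[108.0, -89.0, 220.0], [111.0, -52.0, 227.0], [117.0, -17.0, 232.0]]
scene red 288 ymin [ 81.  32. 213.] ymax [ 82. 137. 147.] zmax [ 87.  37. 218.]
scene handle 212 [[114.0, -93.0, 220.0], [122.0, -54.0, 229.0], [125.0, -17.0, 233.0]]
wrist red 1443 ymin [ 84.  32. 212.] ymax [ 83. 127. 144.] zmax [ 86.  39. 217.]
wrist handle 1597 [[109.0, -90.0, 224.0], [116.0, -51.0, 229.0], [124.0, -17.0, 231.0]]
```

View pics/h1c.png

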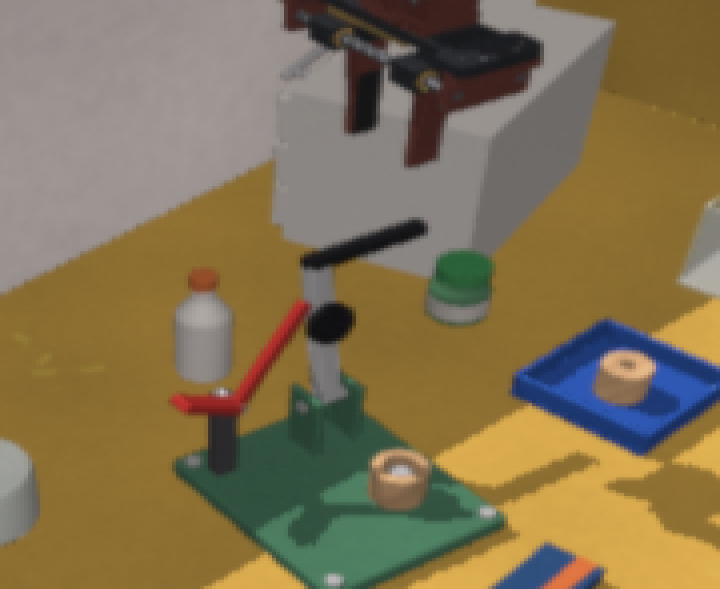

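View pics/h1w.png

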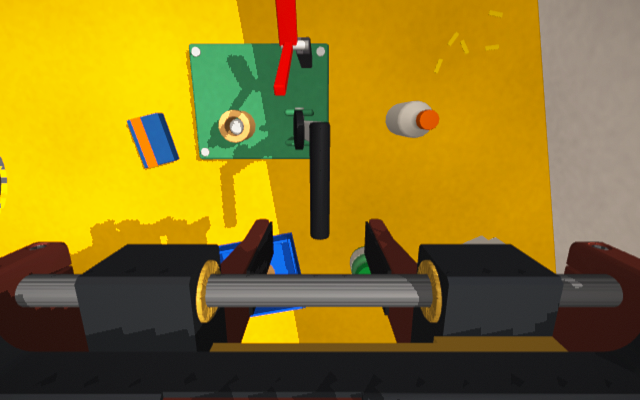

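The catch stands open at about 1.03 rad: bar tip at press y 35, z 213, crop (303,305). The handle is at the predicted spot, wrist (319,180). I'll grip it and follow the arc.

Run:
```python
from h import *
g=np.array([0,0,-19.])
r=line_to(hp(0)+g,speed=150,until_force=15); print(r)
grip(0,45); s=observe(); print(s['gripper_width']*88,s['t'],s['ft_force'])
for th in np.arange(.2,1.61,.2):
    line_to(hp(th)+g,speed=110); s=observe(); print(round(th,2),s['position'].round(1),(hp(th)+g).round(1),s['ft_force'].round(1),round(s['gripper_width']*88,1),s['t'])
    if np.linalg.norm(s['ft_force'])>50: print('STOP');break
a=cap('side','l1'); cap('scene','l1s')
cv2.imwrite('pics/l1c.png',cv2.resize(a['frame'][60:250,260:440],None,fx=4,fy=3.1,interpolation=3))
```

```text
False
16.882185237414156 30.7917 [ 2.24030308 -0.04960218 -0.25204243]
0.2 [ 587.3 -135.7  207.6] [ 585.7 -135.3  206. ] [ 4.2 -0.6  8.5] 17.3 31.2167
0.4 [ 557.9 -128.   203.2] [ 556.9 -128.   202.2] [ 2.5 -0.6  8.7] 17.1 31.6417
0.6 [ 530.1 -120.9  193. ] [ 529.4 -121.   192.6] [3.  0.6 5.9] 16.9 32.0667
0.8 [ 504.6 -114.4  177.3] [ 504.3 -114.6  177.6] [3.9 1.  2. ] 17.0 32.4917
1.0 [ 484.  -109.2  157.8] [ 482.6 -109.1  157.7] [6.9 0.9 1.2] 17.0 32.9167
1.2 [ 467.1 -104.8  134.1] [ 465.1 -104.7  133.8] [ 7.6 -1.2  3.1] 16.8 33.3417
1.4 [ 454.7 -101.7  107.1] [ 452.6 -101.5  106.8] [7.4 0.6 3.2] 16.9 33.7667
1.6 [447.2 -99.8  78. ] [445.6 -99.8  77.7] [ 4.5 -0.5  5.9] 17.1 34.1917
```

View pics/l1c.png

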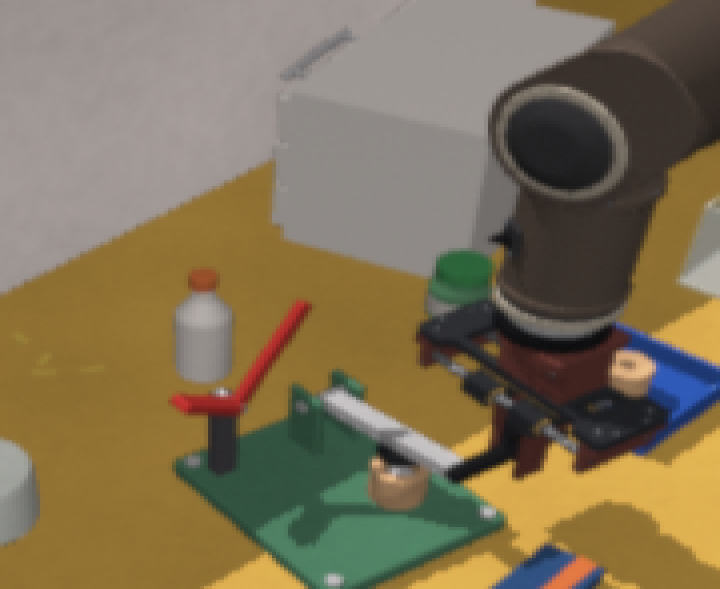

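The lever is nearly level with the pad over the ring (crop (395,450)), the catch is still open, and the gripper is clear of the tray ring. Final press next.

Run:
```python
from h import *
g=np.array([0,0,-19.])
for th in(1.68,1.72,1.745,1.76,1.775,1.79,1.805,1.82,1.835,1.85,1.865):
    line_to(hp(th)+g,speed=40); pause(.2); s=observe(); print(th,s['position'].round(1),s['ft_force'].round(1),round(s['gripper_width']*88,1),s['t'])
    if s['ft_force'][2]>15: break
pause(.5); s=observe(); print(s['position'].round(1),s['ft_force'].round(1),s['t'])
a=cap('side','f1'); b=cap('scene','f1s')
cv2.imwrite('pics/f1c.png',cv2.resize(a['frame'][60:250,260:440],None,fx=4,fy=3.1,interpolation=3))
cv2.imwrite('pics/f1sc.png',cv2.resize(b['frame'][150:290,170:360],None,fx=4,fy=4,interpolation=3))
```

```text
1.68 [445.7 -99.4  66.2] [4.3 0.8 5.3] 17.2 34.9417
1.72 [445.1 -99.3  60. ] [4.5 0.3 5.3] 16.8 35.4417
1.745 [445.  -99.3  56.3] [3.3 0.1 6.4] 17.5 35.8917
1.76 [444.9 -99.3  54.1] [2.6 1.1 8.6] 17.0 36.3417
1.775 [444.8 -99.2  51.8] [2.2 1.5 8.2] 17.2 36.7917
1.79 [444.8 -99.2  49.6] [2.3 1.7 8.6] 17.3 37.2417
1.805 [444.9 -99.3  48.8] [-4.2  2.4 31.8] 17.4 37.6917
[444.9 -99.3  48.8] [-3.5  2.1 30.7] 38.1917
```

View pics/f1c.png

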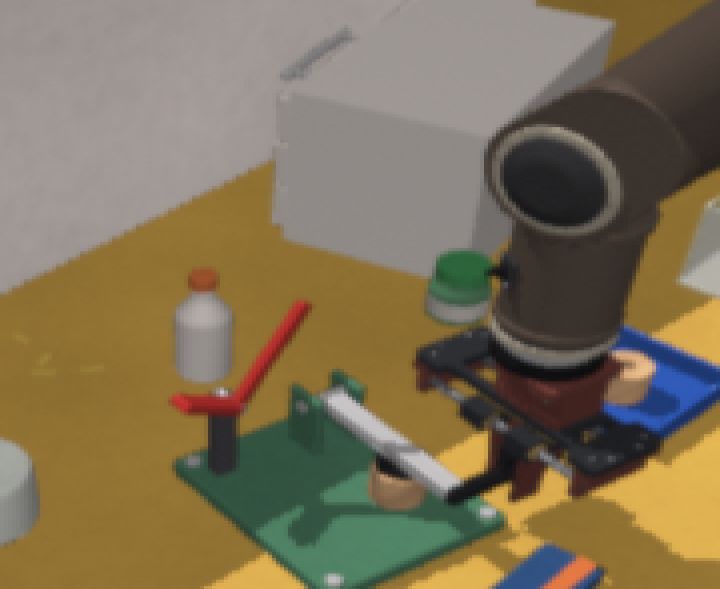

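View pics/f1sc.png

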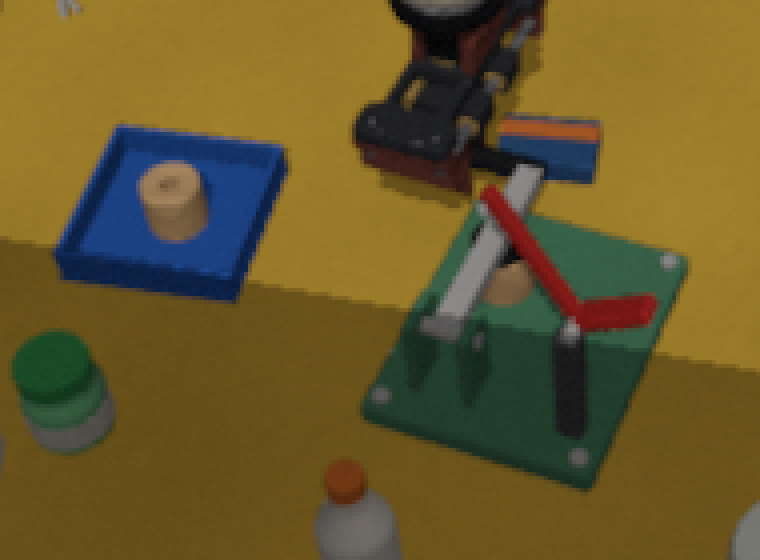

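Contact shows as a sharp rise to 31 N. I'll ease it a little and check from depth that the lever really is level and sits on the ring.

Run:
```python
from h import *
g=np.array([0,0,-19.])
line_to(hp(1.80)+g,speed=30); pause(.4); s=observe(); print(s['position'].round(1),s['ft_force'].round(1),s['t'])
a=cap('side','g1'); b=cap('scene','g1s'); R=Ro.from_euler('z',YAW).as_matrix()
for n,c in(('side',a),('scene',b)):
    L=(cloud(c)-[*PIN,0])@R; h=cv2.cvtColor(c['frame'],cv2.COLOR_BGR2HSV)
    m=(h[...,1]<70)&(abs(L[...,1])<8)&(L[...,0]>-50)&(L[...,0]<70)&(L[...,2]>65)&(L[...,2]<110); q=L[m]
    k=np.polyfit(q[:,0],q[:,2],1); print(n,len(q),'slope',k[0],'z at x=90,0,-50',np.polyval(k,[90,0,-50]).round(1))
    m=(cv2.inRange(h,(6,50,50),(24,255,255))>0)&(np.hypot(L[...,0],L[...,1])<30)&(L[...,2]>24)&(L[...,2]<66); q=L[m]; print(' ring',len(q),q.min(0).round(1),q.max(0).round(1))
    m=(cv2.inRange(h,(0,170,60),(8,255,255))>0)&(abs(L[...,0]-82)<25)&(abs(L[...,1]-70)<110)&(L[...,2]>100)&(L[...,2]<250); q=L[m]; t=q[q[:,2]>205].mean(0); print(' catch',np.arctan2(t[2]-120,90-t[1]))
```

```text
[444.8 -99.3  48.9] [-0.8  2.3 20.9] 38.9417
side 219 slope 0.009339623249133216 z at x=90,0,-50 [81.5 80.7 80.2]
 ring 130 [-22.6 -10.2  24.1] [12.3 23.  63.7]
 catch 1.074065491697729
scene 192 slope 0.0006170092068578499 z at x=90,0,-50 [82.5 82.4 82.4]
 ring 93 [-2.3 -5.5 24.1] [22.4 22.4 62.8]
 catch 1.058869735089329
```

Run:
```python
from h import *
pause(.3); s=observe(); print(s['ft_force'].round(1),s['t']); print(job_done())
```

```text
[-0.7  2.6 21.1] 39.3417
the job is handed in; nothing more can be done
None
```

The job is handed in at about 39 s, with the arm still holding the lever down. I did the steps in the required order: the 26 mm ring onto the pin and the 13 mm ring into the tray, both let go. Then I flipped the catch over, gripped the handle and pulled the lever down.

**Last checks:**
- **Wide ring:** fully down on the pin. Its top measured z 60 before the press, and it was still there under the pad.
- **Narrow ring:** upright in the middle of the tray.
- **Catch:** open at about 1.06 rad, where 0.8 is needed.
- **Lever:** level, with its slope under 0.01 rad in both camera views. The wrist showed a steady push of about 21 N, well above the 9 N that gives 5 N on the ring.
- **Other things on the table:** the ones in the last crops (pot, bottle, crayon box) look unmoved. I didn't measure their positions, and the last crops don't cover the tape, reel or twine.

**Did not agree:**
- **Handle position:** the arm went about 7 mm lower than I had calculated before the ring resisted. I think the handle slipped slightly in the fingers early in the pull. The depth views showed the lever level, not at its end stop.
- **Force peak:** the push briefly reached about 31 N when the pad met the ring, so I eased it back to 21 N.
- **Pin position:** the camera estimates differed by about 2 mm. I used an average, and the ring went on without resistance.

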